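# Ready a glass pane and its blind foot for gluing

### The arm

A 6-joint arm with a two-finger parallel gripper is mounted at the origin on the work surface. World frame = base frame: x ahead of the robot, y to its left, z up, the work surface at z = 0. Lengths are in mm, angles in rad, forces in N, time in s.
With the tool pointing down it reaches from about 275 to 750 mm from the base axis. Payload 10.2 kg.
Tool frame: the origin (TCP) lies at the very end of the fingers, on their centre line; the grasp point (between the pads) lies 19 mm behind it; z points along the fingers, y is the line along which they close (so a half turn about z gives the same grasp; the last joint's range is limited). The gripper opens to 85 mm and grips with 20 to 120 N. Pads are 22 mm wide; open, the fingers measure 114 mm over their backs; the gripper's body (76 mm by 85 mm) begins 54 mm behind the grasp point. The pads swing forward as they close: fully open they stand 13 mm farther back than shut.
Start: joints at [0.972, 0.313, 1.498, -0, 1.331, -0.223], TCP at [192.697, 488.364, 231.294] pointing down, gripper open.
Joint ranges: [-2.94, 2.94], [-0.97, 2.17], [0.19, 2.56], [-1.23, 4.37], [0.02, 3.11], [-2.88, 2.88]. Speed limits (rad/s): [2.39, 2.39, 3.01, 3.14, 3.14, 3.14].

### API

Orientations are given as a unit quaternion [w, x, y, z].
In Python, from rig import * gives the robot as it stands. The module is installed in compiled form; this text tells all that it offers.
- The arm moves only by the shell command python3 -m crank 'ROWS' [FORCE]. ROWS is JSON, a list that holds one entry, the list of rows, each a list of 7 numbers: the shift along the tool's x, y, z in units of 25 mm (1.0 is 25 mm), then the turn, a rotation vector about the tool's x, y, z in units of 8 degrees (1.0 is 8 degrees), then the finger opening in mm, from 0 to 85.4. A call has exactly 8 rows; each row shifts and turns the commanded pose from where the row before left it, along the tool's axes as they then stand; what a row does not reach is not made up. A row lasts 1/10 s, in which the tool goes at most 50 mm and 8.59 degrees, less where a joint would pass 70% of its speed; a pose out of reach is approached as far as the arm can. A call is refused whole if a number of a shift passes 1 or a number of a turn 1, either way. A call with a gripper value outside its range is refused whole. The fingers move at their own pace and stop on an object; FORCE is the grip in N (left out, the last holds). Time passes only in rows, so rows that do not move let the fingers close, or fill a call up. It gives the time, the measured TCP pose, the force, the opening and the grip force at its end, in the units of the state.
- sense(): the state, without advancing time (a new reading comes with each control period).
- capture(name): name is "scene" or "top" or "wrist"; returns the picture (480x640x3 uint8, blue, green, red); there is no depth.
- camera_model(name): a dict with "fx", "fy", "cx", "cy" (pixels), "world_from_camera" (4x4, takes a point from camera to world coordinates); the wrist camera has in their place "T_tool_cam" (4x4, takes a point from camera to tool coordinates, whose origin is the TCP and whose axes are the flange's). Camera axes: x right, y up, looking along -z (the intrinsics and any distortion apply to the point x, -y, -z); pixel columns grow to the right and rows downward; lengths in mm; the calibration is good to about 2 mm. A picture is of the moment at which its call begins: read the wrist's pose just before it. camera_model takes no time and is no camera call.
- finish_job(): hands the job in; it is judged then, once.
The state is a dict: "time_s": time; "joints": joint angles; "dq": joint speeds; "tau": joint torques, N m; "eef_pos": TCP position; "ee_rot": TCP orientation; "force": force on the tool from outside, world axes, zero at the start; "wrist_torque": the same for the moment, N m; "grip_width": opening from 0.0 (shut) to 1.0 (fully open); "grip_force": force on a finger pad.
Only numpy, scipy, OpenCV 4.12 (cv2) and the standard library are available. Lean on these libraries where they do the work, as an engineer would, in place of code of your own. Each camera call takes 0.05 s, during which the arm holds its last target. There are 200 camera calls.

### The job

Get a glass pane and its metal foot ready for gluing: lift the pane out of the wooden stand, slide it upright into the slot of the grey bonding block until it is fully home and centred along the slot, and let go. Then pick up the square aluminium foot, find by feel which end has the blind hole by sliding that end well onto the level gauge pin (two thirds of the pin or more), and draw it off again. Finish while holding the foot still in the gripper, hole pointing straight up for the glue, clear of everything and at least 20 cm above the bench; the program ends with the foot in the gripper, and the tape, adhesive bottle, hammer and scraper stay where they are.

Things in the scene. Friction and masses are not known exactly. Their poses are not given: they have to be found in the camera images.
- pane: Green glass pane with a blue tape band across its faces (band 86 to 98 mm up), loose, about 0.28 kg, 100 mm wide (own x) x 10 mm thick (own y) x 110 mm high (own z). Origin: centre of its bottom edge; own z points up to its top edge. Starts upright in the stand's slot. It is the same either way round.
- stand: Wooden stand, fixed, 130 x 80 mm foot, with one slot along its own x: 14 mm wide, slot floor 15 mm and cheeks' top 37 mm above the bench. Origin: centre of its underside on the bench.
- block: Grey bonding block with orange lips, fixed, base 130 x 76 mm, jaws 120 mm long. Slot along its own x, open at both ends: 12.5 mm wide, floor 10 mm above the bench, straight walls up to 30 mm, then lips flaring to about 18 mm at the top, 42 mm. Origin: centre of its underside on the bench, below the slot; a pane fully home has its bottom edge 10 mm above this origin.
- gauge: Plug gauge, fixed: blue post 24 mm deep, 34 mm wide, top 86 mm up, on a dark base plate 90 x 70 x 8 mm (35 mm in front of the post's face to 55 mm behind). A level steel pin, 9 mm thick, 32 mm long, axis 70 mm above the bench, points along own -x, roughly towards the robot. Origin: on the bench below the pin's root at the post's front face.
- pin_tip (a point): Centre of the free end of the gauge pin, 70 mm above the bench; same axes as the gauge (the pin runs from here along +x to the post).
- foot: Square aluminium foot, loose, about 0.18 kg, 66 mm long (own x) x 34 x 34 mm, lying on a long side at any heading. Origin: its centre. A round blind hole, 18 mm wide, 36 mm deep, is in the middle of the end towards own +x; the other end is blank. From above both ends look alike (a thin dark line 11 mm from each).
- hole_mouth (a point): Centre of the mouth of the foot's blind hole, in its end face, 33 mm from the foot's centre along the foot's +x, which points out of the hole.
- tape: Yellow roll of tape lying flat, 64 mm across, 22 mm high, loose; a bystander. Origin: centre of its underside.
- adhesive: Adhesive bottle with an orange cap, 48 mm across, 130 mm high, loose; a bystander. Origin: centre of its underside.
- hammer: Hammer lying on the bench, loose; a bystander. Handle along its own x, head towards own +x.
- scraper: Flat scraper, 170 mm long, lying on the bench, loose; a bystander. Handle along its own x.
Not all that is in view belongs to the job. What is shaped like the stand but blue is not meant. Of the things that look like the foot, take the one that is farthest from the robot's base at the start.

How it is judged (in metres and radians):
On the way, in this order (a step that is already met when the one before it is completed fails the run):
1. the pane stands fully home and centred in the bonding block's slot, let go (z of pane in the frame of block below 0.014 m and x of pane in the frame of block between -0.015 and 0.015 m and y of pane in the frame of block between -0.005 and 0.005 m and angle between pane's own z axis and vertical below 0.12 rad and contact force between pane and the fingers below 0.1 N and linear speed of pane below 0.02 m/s), for 0.2 s.
2. the foot, held in the fingers, sits with its hole at least 20 mm over the gauge pin (x of hole_mouth in the frame of pin_tip above 0.02 m and y of hole_mouth in the frame of pin_tip between -0.008 and 0.008 m and z of hole_mouth in the frame of pin_tip between -0.008 and 0.008 m and angle between the x axis of foot and the x axis of gauge, either way round below 0.3 rad and contact force between foot and the fingers above 2 N), for 0.1 s.
At the end, for the whole second after the job is handed in: Foot held still in the fingers (over 2 N), hole up within 15 degrees, centre over 195 mm above the bench, touching nothing else; pane still in the block untouched, bottom within 4 mm of the slot floor, within 15 mm of mid-slot, upright within 7 degrees (z of pane in the frame of block below 0.014 m and x of pane in the frame of block between -0.015 and 0.015 m and y of pane in the frame of block between -0.005 and 0.005 m and angle between pane's own z axis and vertical below 0.12 rad and contact force between pane and the fingers below 0.1 N and angle between foot's own x axis and vertical below 0.26 rad and height (world z) of foot above 0.195 m and contact force between foot and the fingers above 2 N and linear speed of foot below 0.03 m/s and angular speed of foot below 0.2 rad/s and contact force between foot and gauge below 0.1 N and contact force between foot and block below 0.1 N and contact force between foot and stand below 0.1 N and contact force between foot and pane below 0.1 N and contact force between foot and adhesive below 0.1 N and contact force between foot and tape below 0.1 N and contact force between foot and hammer below 0.1 N and contact force between foot and scraper below 0.1 N); the arm keeps its last pose, push and grip.
It fails at once if the tape, adhesive bottle, hammer or scraper is moved by more than 30 mm (distance of any of tape, adhesive, hammer, scraper from where it was at the start of the episode above 0.03 m).
It fails at once if the pane topples (leans more than 60 degrees) (angle between pane's own z axis and vertical above 1.05 rad).
It also fails if it takes over 64 s, if anything falls off the work surface, if the arm or the gripper's body presses on something with over 40 N, if the wrist force passes 120 N, or if a joint passes its speed limit or range.

## Working session

There is one attempt and no reset: what is moved stays moved. The work goes in short steps, Python scripts to look and compute and a shell command to move; the robot and the scene stay as the last step left them, time stands still between calls to the robot, and variables do not carry over. Pictures are saved under pics/ and viewed, at most 10 in all, crops included, and the job is handed in when it is done.

```bash
mkdir -p pics; python3 - <<'E'
from rig import *
import cv2,numpy as np
s=sense();print(s)
for n in("top","scene"):
    cv2.imwrite(f"pics/{n}0.png",capture(n));print(camera_model(n))
print(camera_model("wrist"))
E
```

```text
{'time_s': 0.0, 'joints': array([ 9.71606837e-01,  3.13491329e-01,  1.49844852e+00, -9.10072084e-06,
        1.33101799e+00, -2.23390215e-01]), 'dq': array([ 0.00010223,  0.00222561, -0.00067369, -0.00075765,  0.00101007,
       -0.00030004]), 'tau': array([-7.70548522e-04, -4.12268722e+01, -2.59743726e+01, -2.44229177e-04,
        4.14613154e-03, -3.59356841e-05]), 'eef_pos': array([192.53885016, 488.13472965, 230.70963286]), 'ee_rot': array([-2.68843498e-04,  1.86794807e-01,  9.82398714e-01, -6.27433796e-04]), 'force': array([ 1.00942799, -1.19748192, -0.32824707]), 'wrist_torque': array([ 0.01887664, -0.00449149,  0.01819648]), 'grip_force': 0.0, 'grip_width': 1.0036050373659224}
{'fx': 472.8280428931665, 'fy': 472.8280428931665, 'cx': 316.5962772420692, 'cy': 239.87652845750168, 'world_from_camera': array([[ 2.55378211e-02,  9.86814513e-01, -1.59827832e-01,
         3.50456454e+02],
       [-9.99633010e-01,  2.66535647e-02,  4.84068034e-03,
         2.42792880e+01],
       [ 9.03683507e-03,  1.59645556e-01,  9.87133037e-01,
         1.37759688e+03],
       [ 0.00000000e+00,  0.00
[... 278 characters left out ...]
638165e-01, -3.88044451e-01,  3.86598093e-01,
         4.47006949e+02],
       [-5.52606995e-03,  6.99769921e-01,  7.14346918e-01,
         8.06401463e+02],
       [ 0.00000000e+00,  0.00000000e+00,  0.00000000e+00,
         1.00000000e+00]])}
{'fx': 359.697980672331, 'fy': 359.697980672331, 'cx': 321.30281425875074, 'cy': 237.91285355332224, 'T_tool_cam': array([[-1.02246891e-03,  9.56615145e-01,  2.91352741e-01,
         7.45638881e+01],
       [ 9.99999443e-01,  9.01351264e-04,  5.49924707e-04,
         1.47478996e-01],
       [ 2.63455142e-04,  2.91353140e-01, -9.56615533e-01,
        -1.42125539e+02],
       [ 0.00000000e+00,  0.00000000e+00,  0.00000000e+00,
         1.00000000e+00]])}
```

View pics/top0.png

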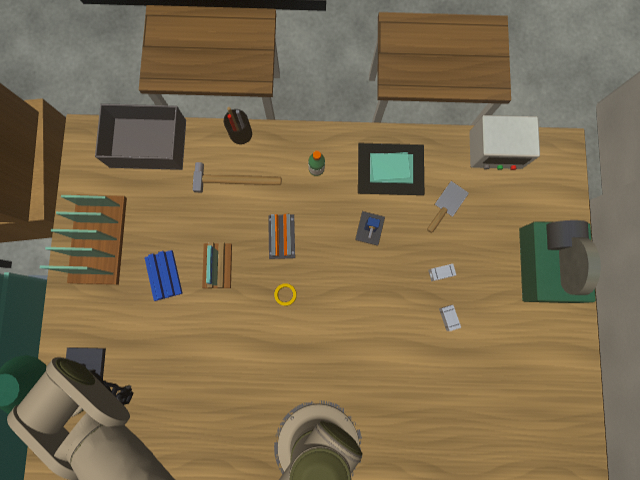

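View pics/scene0.png

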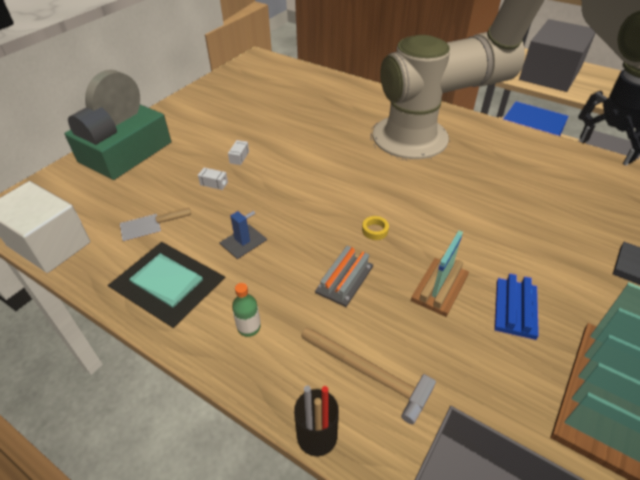

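The top view shows candidates for each thing. Stand: wooden at (217,265), with the blue decoy at (163,275). Pane: in the stand at (210,265), with others in the rack at left (85,235) and lying flat at (391,167). Foot: (443,272), which is farther from the base at (318,440), and (451,318), which is nearer. I choose the wooden stand and the foot at (443,272). Block at (282,236), gauge at (370,228).

```bash
cat > h.py <<'E'
import numpy as np,cv2
from rig import *
from scipy.spatial.transform import Rotation as R
def Rt(s): q=s["ee_rot"]; return R.from_quat([q[1],q[2],q[3],q[0]]).as_matrix()
def ray(name,u,v,T=None):
    m=camera_model(name)
    if T is None: T=m["world_from_camera"]
    d=np.array([(u-m["cx"])/m["fx"],-(v-m["cy"])/m["fy"],-1.])
    return T[:3,3],T[:3,:3]@d
def at(name,u,v,z,T=None):
    o,d=ray(name,u,v,T);return o+d*(z-o[2])/d[2]
def tri(*rs):
    A=0;b=0
    for o,d in rs:
        d=d/np.linalg.norm(d);P=np.eye(3)-np.outer(d,d);A=A+P;b=b+P@o
    x=np.linalg.solve(A,b)
    return x,[np.linalg.norm((np.eye(3)-np.outer(d,d)/(d@d))@(x-o)) for o,d in rs]
def wT(s):
    T=np.eye(4);T[:3,:3]=Rt(s);T[:3,3]=s["eef_pos"];return T@camera_model("wrist")["T_tool_cam"]
def crops(src,cs,out,k=5,w=80,h=60):
    t=[]
    for x,y in cs:
        c=cv2.resize(src[y:y+h,x:x+w],None,fx=k,fy=k,interpolation=cv2.INTER_CUBIC)
        for i in range(0,w,10): cv2.putText(c,str(x+i),(i*k,8),0,.3,(0,0,255));cv2.line(c,(i*k,9),(i*k,13),(0,0,255))
        for i in range(10,h,10): cv2.putText(c,str(y+i),(0,i*k+3),0,.3,(0,0,255));cv2.line(c,(18,i*k),(22,i*k),(0,0,255))
        t.append(c)
    cv2.imwrite(out,np.vstack([np.hstack(t[:2]),np.hstack(t[2:])]))
E
python3 - <<'E'
from h import *
crops(cv2.imread("pics/top0.png"),[(180,235),(243,206),(330,200),(405,242)],"pics/topc.png")
crops(cv2.imread("pics/scene0.png"),[(405,240),(305,240),(205,195),(180,150)],"pics/scc.png",5)
E
```

```text
(no output)
```

View pics/topc.png

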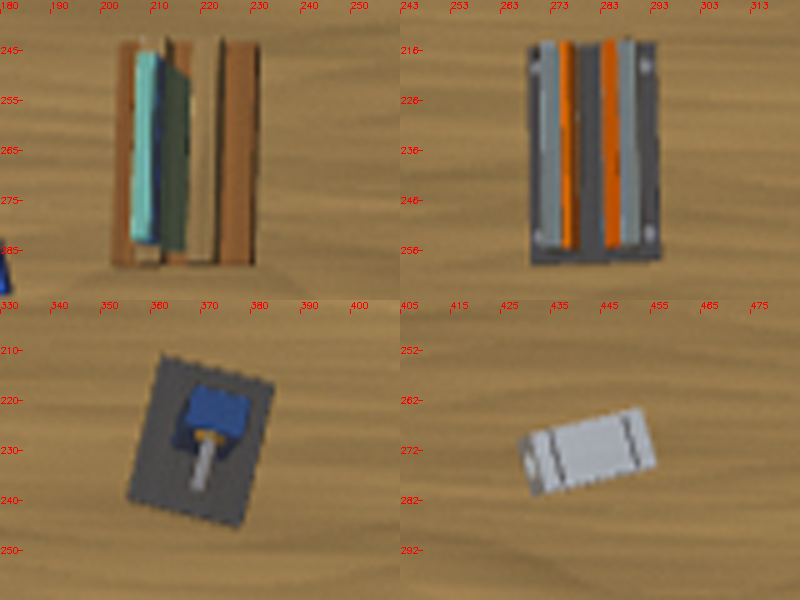

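View pics/scc.png

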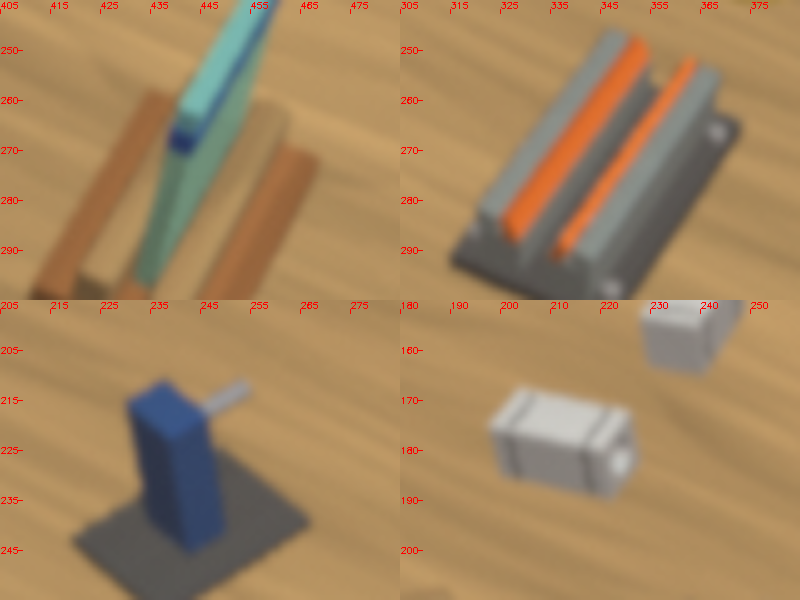

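The crops confirm the wooden stand with the taped pane (top edge from (209,246) to (208,283)). The block slot is at about x 281, and the gauge pin tip is at (370,237.5). The foot's top face spans (431..456, 264..280). In the scene crop a bright round mark sits on its +y end at (223,181), which is probably the hole.

```bash
python3 - <<'E'
from h import *
np.set_printoptions(precision=1,suppress=True)
print("pane",[at("top",u,v,125) for u,v in((209.5,245.7),(208.6,283.2))])
print("block",[at("top",u,v,42) for u,v in((271.2,214.4),(290.2,214.4),(271,255.2),(290.6,255.2))])
print("stand",[at("top",u,v,10) for u,v in((203.5,243.3),(231.6,243.6),(202.2,288),(230.8,288))])
print("pin",[at("top",u,v,70) for u,v in((369.9,237.5),(371.8,226.4))])
print("gbase",[at("top",u,v,8) for u,v in((362,211),(385,217),(378.2,245),(355,240))])
print("foot",[at("top",u,v,34) for u,v in((431,268),(434,280.4),(453,263.6),(456,275))])
print("tape",at("top",285,294,22),"adh",at("top",316,155,130),at("top",317,170,0))
# two-view heights
print(tri(ray("top",211.6,245.8*0+283.5),ray("scene",405+35,240+22)))
print(tri(ray("top",369.9,237.5),ray("scene",205+49,195+16.5)))
print(tri(ray("top",434,280.4),ray("scene",180+46,150+22)))
E
```

```text
pane [array([529.8, 303.9, 125. ]), array([429.8, 300.1, 125. ])]
block [array([637.6, 150.5,  42. ]), array([639.1,  95.8,  42. ]), array([519.1, 146.2,  42. ]), array([520.6,  90.5,  42. ])]
stand [array([552.8, 347.5,  10. ]), array([554.2, 265.5,  10. ]), array([422.8, 342.9,  10. ]), array([425. , 260.8,  10. ])]
pin [array([ 573. , -131.5,   70. ]), array([ 604.8, -136.6,   70. ])]
gbase [array([ 662.6, -114.9,    8. ]), array([ 646.3, -183.2,    8. ]), array([ 561.9, -163.4,    8. ]), array([574.9, -95.2,   8. ])]
foot [array([ 495.4, -311.2,   34. ]), array([ 460.2, -319.3,   34. ]), array([ 509.8, -374.5,   34. ]), array([ 477.3, -382.4,   34. ])]
tape [411.3 103.7  22. ] adh [789.   25.8 130. ] [787.5  21.8   0. ]
(array([441.1, 298.5,  27.7]), [np.float64(15.396104819218824), np.float64(15.396104819218719)])
(array([ 573.1, -131.2,   65.6]), [np.float64(1.0246109119561302), np.float64(1.0246109119561886)])
(array([ 460.7, -320.9,   27.6]), [np.float64(0.04439203223615648), np.float64(0.044392032236235356)])
```

```bash
cat >> h.py <<'E'
def go(p,Rd=None,yaw=None):
    """total shift in final tool axes (units) and turn (units) from measured pose"""
    s=sense();R0=Rt(s)
    if yaw is not None:
        a=np.radians(yaw);x=[np.cos(a),np.sin(a),0];Rd=np.array([x,np.cross([0,0,-1],x),[0,0,-1]]).T
    if Rd is None: Rd=R0
    t=R.from_matrix(R0.T@Rd).as_rotvec()*180/np.pi/8
    sh=Rd.T@(np.array(p)-s["eef_pos"])/25
    print("t",round(s["time_s"],2),"shift",sh.round(3),"turn",t.round(3),"| shift in current axes",(R0.T@(np.array(p)-s["eef_pos"])/25).round(3))
E
python3 -c "
from h import *
go([500,215,231],yaw=182.3)"
```

```text
t 0.1 shift [-1.1849e+01 -1.1412e+01 -7.0000e-03] turn [-0.007 -0.003 -2.979] | shift in current axes [-1.545e+01 -5.652e+00 -5.000e-03]
```

```bash
python3 -m crank '[[[0,0,0,0,0,-1,85],[0,0,0,0,0,-1,85],[0,0,0,0,0,-0.98,60],[-0.9,-0.9,0,0,0,0,60],[-1,-1,0,0,0,0,60],[-1,-1,0,0,0,0,60],[-1,-1,0,0,0,0,60],[-1,-1,0,0,0,0,60]]]' 60
python3 -m crank '[[[-1,-1,0,0,0,0,60],[-1,-1,0,0,0,0,60],[-1,-1,0,0,0,0,60],[-1,-1,0,0,0,0,60],[-1,-1,0,0,0,0,60],[-1,-1,0,0,0,0,60],[-0.8,-0.5,0,0,0,0,60],[0,0,0,0,0,0,60]]]'
python3 - <<'E'
from h import *
s=sense();np.save("w1.npy",wT(s));go([500,215,231],yaw=182.3)
im=capture("wrist");cv2.imwrite("pics/w1.png",im);cv2.imwrite("pics/w1.png",im)
E
```

```text
time_s: 0.9
eef_pos: [320.8, 369.7, 231.1]
ee_rot: [-0.0, -0.02, 1.0, -0.0]
force: [0.1, 0.0, 0.1]
grip_width: 0.705
grip_force: 0.0
time_s: 1.7
eef_pos: [498.1, 213.7, 230.5]
ee_rot: [-0.0, -0.019, 1.0, -0.0]
force: [-0.0, -0.9, -1.1]
grip_width: 0.698
grip_force: 0.0
t 1.7 shift [-0.08   0.05  -0.018] turn [-0.003 -0.005 -0.02 ] | shift in current axes [-0.08   0.05  -0.018]
```

View pics/w1.png

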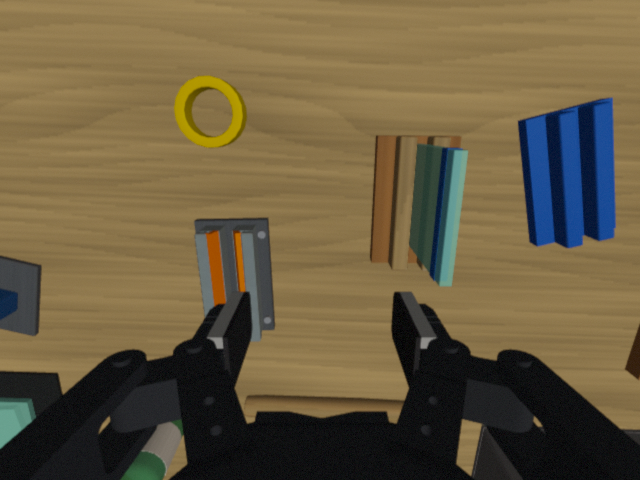

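The wrist view shows the pane's top edge running from (460,149) to (446,284), and the block's lips from (225,231) to about (236,338). I'll take one straight-down view over each.

```bash
python3 -m crank '[[[-0.4,-1,0,0,0,0,60],[-0.4,-1,0,0,0,0,60],[-0.4,-1,0,0,0,0,60],[0,-0.7,0,0,0,0,60],[0,0,0,0,0,0,60],[0,0,0,0,0,0,60],[0,0,0,0,0,0,60],[0,0,0,0,0,0,60]]]'
python3 - <<'E'
from h import *
s=sense();np.save("w2.npy",wT(s));cv2.imwrite("pics/w2.png",capture("wrist"))
E
python3 -m crank '[[[1,1,0,0,0,0,60],[1,1,0,0,0,0,60],[1,1,0,0,0,0,60],[1,1,0,0,0,0,60],[0,1,0,0,0,0,60],[0,1,0,0,0,0,60],[0,1,0,0,0,0,60],[0,0,0,0,0,0,60]]]'
python3 - <<'E'
from h import *
s=sense();print(s["time_s"],s["eef_pos"]);np.save("w3.npy",wT(s));b=capture("wrist");cv2.imwrite("pics/w3.png",b)
a=cv2.imread("pics/w2.png")
def c(im,x,y):
    k=3;o=cv2.resize(im[y:y+200,x:x+130],None,fx=k,fy=k,interpolation=cv2.INTER_CUBIC)
    for i in range(0,200,20): cv2.putText(o,str(y+i),(0,i*k+4),0,.35,(0,0,255))
    for i in range(10,130,20): cv2.putText(o,str(x+i),(i*k-8,10),0,.35,(0,0,255));cv2.line(o,(i*k,12),(i*k,18),(0,0,255),1)
    return o
cv2.imwrite("pics/bp.png",np.hstack([c(a,255,130),c(b,255,150)]))
E
```

```text
time_s: 2.55
eef_pos: [529.8, 125.1, 231.3]
ee_rot: [-0.0, -0.021, 1.0, 0.0]
force: [0.4, -0.4, -0.0]
grip_width: 0.699
grip_force: 0.0
time_s: 3.4
eef_pos: [422.4, 297.4, 231.2]
ee_rot: [-0.0, -0.022, 1.0, 0.0]
force: [-0.2, 0.2, 0.3]
grip_width: 0.699
grip_force: 0.0
3.4 [422.44622274 297.36996925 231.1873702 ]
```

View pics/bp.png

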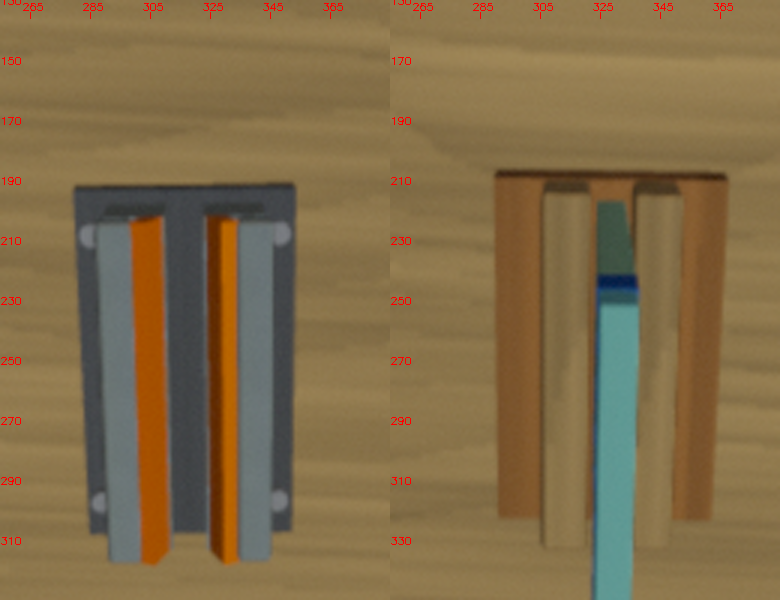

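The left crop shows the block's lips at row 204 with mid column 316.7, and at row 317.7 with mid column 318.4. The right crop shows the pane's near top end at (330.8,251.3), with its axis at (329.3,350) farther on.

```bash
python3 - <<'E'
from h import *
np.set_printoptions(precision=1,suppress=True)
w1,w2,w3=[np.load(f"w{i}.npy") for i in(1,2,3)]
print("near",tri(ray("top",208.6,283.2),ray("wrist",460.5,149.5,w1),ray("wrist",330.8,251.3,w3)))
print("near w",tri(ray("wrist",460.5,149.5,w1),ray("wrist",330.8,251.3,w3)))
print("far",tri(ray("top",209.5,245.7),ray("wrist",446.5,284,w1)))
print("ends w1",at("wrist",460.5,149.5,125,w1),at("wrist",446.5,284,125,w1))
print("w3",at("wrist",330.8,251.3,125,w3),at("wrist",329.3,350,125,w3))
print("stand cheeks37",[at("wrist",u,v,37,w3) for u,v in((305.5,213.5),(352,213.5),(306,332),(348,332))])
b=[at("wrist",u,v,42,w2) for u,v in((316.7,204),(318.4,317.7))];print("block",b,(b[0]+b[1])/2)
print("block left",tri(ray("wrist",287.3,204,w2),ray("wrist",196,233,w1),ray("top",271,255.2)))
print("block right",tri(ray("wrist",346,204,w2),ray("wrist",254,231,w1),ray("top",290.6,255.2)))
E
```

```text
near (array([432.1, 302.9, 126.5]), [np.float64(3.848243444350391), np.float64(1.892903969593144), np.float64(2.129519821972899)])
near w (array([433.7, 305. , 124.2]), [np.float64(0.021251316354603172), np.float64(0.021251316354664856)])
far (array([527.4, 302.8, 136.2]), [np.float64(1.6442673089485056), np.float64(1.644267308948492)])
ends w1 [433.7 304.7 125. ] [531.5 308.7 125. ]
w3 [433.5 304.9 125. ] [516.6 307.9 125. ]
stand cheeks37 [array([426.5, 282.6,  37. ]), array([424.7, 327.1,  37. ]), array([555.4, 287. ,  37. ]), array([553.5, 331.5,  37. ])]
block [array([523.2, 120.7,  42. ]), array([642.4, 126.9,  42. ])] [582.8 123.8  42. ]
block left (array([501.3, 122.5, 141.9]), [np.float64(20.54579514801306), np.float64(9.809197090794957), np.float64(15.393659397470259)])
block right (array([537.3, 128.1, -38.7]), [np.float64(26.2745012566174), np.float64(9.10351463996258), np.float64(34.05256969724564)])
```

```bash
python3 -c "
from h import *
go([482.8,306.6,64],yaw=182.2)"
```

```text
t 3.45 shift [-2.421  0.329  6.683] turn [-0.001 -0.002  0.031] | shift in current axes [-2.425  0.319  6.682]
```

```bash
python3 -m crank '[[[-1,0.32,0,0,0,0,60],[-1,0,0.5,0,0,0,60],[-0.42,0,1,0,0,0,60],[0,0,1,0,0,0,60],[0,0,1,0,0,0,60],[0,0,1,0,0,0,60],[0,0,1,0,0,0,60],[0,0,1,0,0,0,60]]]'
python3 -m crank '[[[0,0,0.18,0,0,0,60],[0,0,0,0,0,0,30],[0,0,0,0,0,0,5],[0,0,0,0,0,0,0],[0,0,0,0,0,0,0],[0,0,0,0,0,0,0],[0,0,0,0,0,0,0],[0,0,0,0,0,0,0]]]' 60
python3 - <<'E'
from h import *
print(sense()["eef_pos"],sense()["grip_width"]*85,sense()["force"])
cv2.imwrite("pics/w4.png",capture("wrist"))
E
```

```text
time_s: 4.25
eef_pos: [483.4, 304.7, 68.0]
ee_rot: [0.0, -0.02, 1.0, -0.0]
force: [-0.0, -1.3, -0.3]
grip_width: 0.701
grip_force: 0.0
time_s: 5.05
eef_pos: [483.9, 305.7, 65.5]
ee_rot: [0.001, -0.02, 1.0, 0.0]
force: [-1.5, 0.2, 7.0]
grip_width: 0.109
grip_force: 59.3
[483.89417027 305.73911999  65.54785142] 9.253798298186027 [-1.52467234  0.24377268  6.99348562]
```

View pics/w4.png

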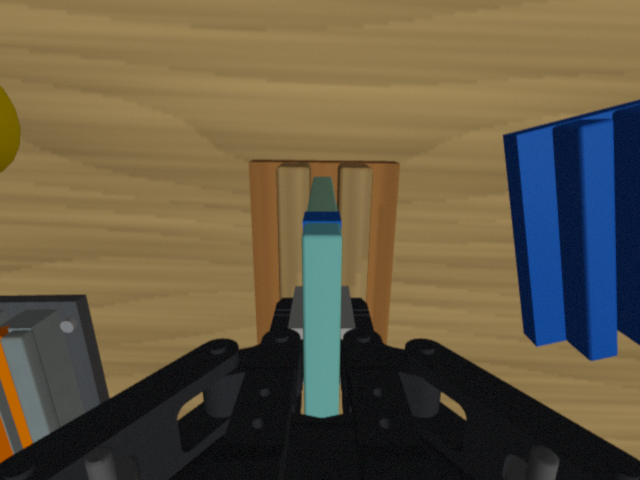

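The pane is gripped square between the pads: its near top end is centred at (322,236), and the blue tape is clear of the pads. Next I lift it and go over to the block.

```bash
python3 -m crank '[[[0,0,-0.4,0,0,0,0],[0,0,-0.8,0,0,0,0],[0,0,-1,0,0,0,0],[0,0,-1,0,0,0,0],[0,0,-0.6,0,0,0,0],[-0.5,-1,0,0,0,-0.05,0],[-0.6,-1,0,0,0,0,0],[-0.6,-1,0,0,0,0,0]]]'
python3 -m crank '[[[-0.6,-1,0,0,0,0,0],[-0.6,-1,0,0,0,0,0],[-0.5,-1,0,0,0,0,0],[0,-0.8,0,0,0,0,0],[0,-0.3,0,0,0,0,0],[0,0,0,0,0,0,0],[0,0,0,0,0,0,0],[0,0,0,0,0,0,0]]]'
python3 - <<'E'
from h import *
go([583.8,123.8,62],yaw=182.6);s=sense();print(s["eef_pos"],s["force"],s["grip_width"]*85)
T=wT(s);np.save("w5.npy",T);im=capture("wrist");cv2.imwrite("pics/w5.png",im)
E
```

```text
time_s: 5.9
eef_pos: [529.3, 231.6, 159.8]
ee_rot: [-0.0, -0.024, 1.0, -0.0]
force: [0.9, -0.3, -1.2]
grip_width: 0.113
grip_force: 58.5
time_s: 6.7
eef_pos: [576.2, 133.1, 159.4]
ee_rot: [0.0, -0.024, 1.0, 0.0]
force: [0.7, 0.2, -1.4]
grip_width: 0.112
grip_force: 58.6
t 6.7 shift [-0.288 -0.384  3.897] turn [0.001 0.    0.022] | shift in current axes [-0.287 -0.386  3.897]
[576.16293454 133.06628975 159.42716621] [ 0.72026108  0.23022492 -1.43598202] 9.534422972241721
```

View pics/w5.png

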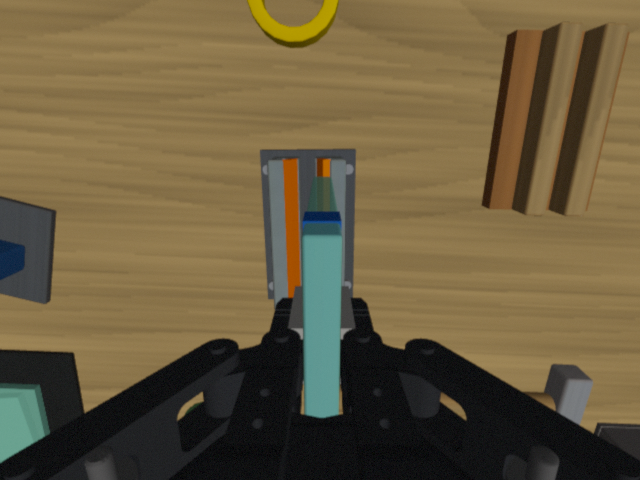

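The pane hangs from (322,236) to (322,415). The block's near lip end is at row 158, columns 268 to 346 (mid 307), so the slot is still about 9 mm off toward -y, as computed.

```bash
python3 - <<'E'
from h import *
np.set_printoptions(precision=1,suppress=True)
T=np.load("w5.npy");print(at("wrist",307,158.5,42,T),at("wrist",322.3,217,sense()["eef_pos"][2]+58,T)) 
E
python3 -m crank '[[[-0.29,-0.38,0,0,0,0.02,0],[0,0,1,0,0,0,0],[0,0,1,0,0,0,0],[0,0,0.4,0,0,0,0],[0,0,0,0,0,0,0],[0,0,0,0,0,0,0],[0,0,0,0,0,0,0],[0,0,0,0,0,0,0]]]'
python3 - <<'E'
from h import *
s=sense();go([583.8,123.8,60],yaw=182.6)
a=capture("wrist");b=capture("scene")
k=cv2.resize(b[200:320,280:400],None,fx=4,fy=4,interpolation=cv2.INTER_CUBIC)
cv2.imwrite("pics/x6.png",np.hstack([a[100:480,140:460],np.zeros((380,480,3),np.uint8)+k[50:430]]))
E
```

```text
[522.6 120.5  42. ] [522.1 130.8 217.4]
time_s: 7.55
eef_pos: [584.6, 122.9, 100.3]
ee_rot: [0.001, -0.022, 1.0, -0.0]
force: [0.4, -1.1, -2.3]
grip_width: 0.106
grip_force: 58.6
t 7.55 shift [0.031 0.038 1.613] turn [-0.001  0.013 -0.006] | shift in current axes [0.034 0.038 1.613]
```

View pics/x6.png

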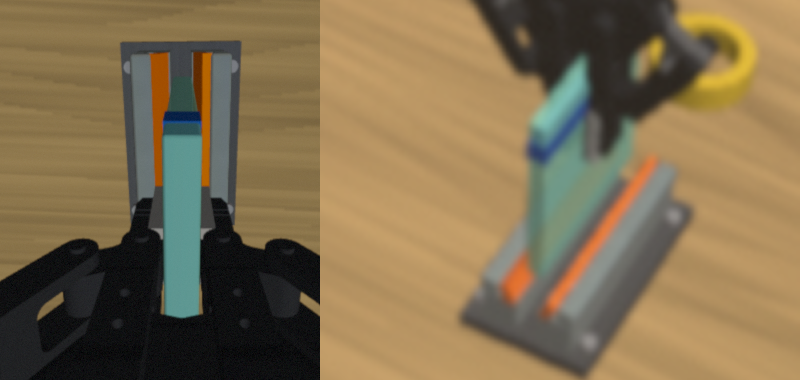

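The slot centre and pane line up (columns 182 and 182 in the left crop), and the scene crop shows the pane just over the lips. I'll go down gently.

```bash
python3 -m crank '[[[0,0,0.3,0,0,0,0],[0,0,0.3,0,0,0,0],[0,0,0.25,0,0,0,0],[0,0,0.2,0,0,0,0],[0,0,0.2,0,0,0,0],[0,0,0.15,0,0,0,0],[0,0,0,0,0,0,0],[0,0,0,0,0,0,0]]]'; python3 -m crank '[[[0,0,0.1,0,0,0,0],[0,0,0.1,0,0,0,0],[0,0,0,0,0,0,0],[0,0,0,0,0,0,0],[0,0,0,0,0,0,0],[0,0,0,0,0,0,0],[0,0,0,0,0,0,0],[0,0,0,0,0,0,0]]]'
```

```text
time_s: 8.45
eef_pos: [584.2, 122.9, 64.4]
ee_rot: [0.0, -0.022, 1.0, -0.0]
force: [-0.3, 0.8, -3.1]
grip_width: 0.109
grip_force: 58.6
time_s: 9.25
eef_pos: [584.3, 122.9, 60.6]
ee_rot: [0.001, -0.022, 1.0, -0.0]
force: [-3.9, 1.0, 8.6]
grip_width: 0.109
grip_force: 60.0
```

```bash
python3 -m crank '[[[0,0,0,0,0,0,20],[0,0,0,0,0,0,35],[0,0,0,0,0,0,50],[0,0,0,0,0,0,50],[0,0,0,0,0,0,50],[0,0,-0.5,0,0,0,50],[0,0,-1,0,0,0,50],[0,0,-1,0,0,0,50]]]'; python3 -m crank '[[[0,0,-1,0,0,0,50],[0,0,-1,0,0,0,50],[0,0,-1,0,0,0,50],[0,0,-1,0,0,0,50],[0,0,-0.3,0,0,0,50],[0,0,0,0,0,0,50],[0,0,0,0,0,0,50],[0,0,0,0,0,0,60]]]'
python3 - <<'E'
from h import *
s=sense();T=wT(s);np.save("w7.npy",T);a=capture("wrist");b=capture("scene");cv2.imwrite("pics/w7.png",a)
k=cv2.resize(b[200:320,280:400],None,fx=4,fy=4,interpolation=cv2.INTER_CUBIC)
cv2.imwrite("pics/x7.png",np.hstack([a[100:480,160:480],k[50:430]]))
E
```

```text
time_s: 10.05
eef_pos: [584.1, 122.9, 123.3]
ee_rot: [-0.0, -0.022, 1.0, -0.0]
force: [0.0, -0.4, 0.2]
grip_width: 0.585
grip_force: 0.0
time_s: 10.85
eef_pos: [583.6, 122.9, 227.9]
ee_rot: [-0.001, -0.022, 1.0, 0.0]
force: [-0.3, 0.9, -0.8]
grip_width: 0.697
grip_force: 0.0
```

View pics/x7.png

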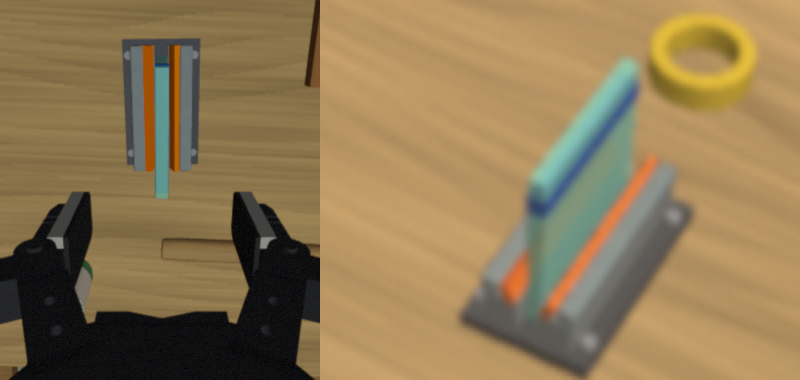

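The pane stands upright in the slot, home and let go: its top runs from row 166 to row 297, and the block's lips from row 146 to row 270. I've used all ten views, so from here I measure with image code.

```bash
python3 - <<'E'
from h import *
np.set_printoptions(precision=1,suppress=True)
T=np.load("w7.npy")
p=[at("wrist",x,y,120,T) for x,y in((322,166),(322,297))];b=[at("wrist",x,y,42,T) for x,y in((321.5,146),(322.5,270))]
print(p,b,(p[0]+p[1])/2-(b[0]+b[1])/2)
# foot centre from top est.
go([440,-347,231],yaw=180)
E
```

```text
[array([533.6, 121.3, 120. ]), array([632.1, 125.6, 120. ])] [array([523.7, 120.6,  42. ]), array([641.3, 126.7,  42. ])] [ 0.4 -0.2 78. ]
t 10.95 shift [  5.8 -18.8  -0.1] turn [ 0.  -0.   0.3] | shift in current axes [  6.6 -18.5  -0.1]
```

The pane is within 0.5 mm of mid-slot. Next I look over the gauge, then over the foot.

```bash
python3 -m crank '[[[0.2,-1,0,0,0,0,60],[0.2,-1,0,0,0,0,60],[0.2,-1,0,0,0,0,60],[0.2,-1,0,0,0,0,60],[0.2,-1,0,0,0,0,60],[0.2,-1,0,0,0,0,60],[0.2,-1,0,0,0,0,60],[0,-1,0,0,0,0,60]]]'
python3 -m crank '[[[0,-1,0,0,0,0,60],[0,-1,0,0,0,0,60],[0,0,0,0,0,0,60],[0,0,0,0,0,0,60],[0,0,0,0,0,0,60],[0,0,0,0,0,0,60],[0,0,0,0,0,0,60],[0,0,0,0,0,0,60]]]'
python3 - <<'E'
from h import *
s=sense();T=wT(s);np.save("w8.npy",T);a=capture("wrist");cv2.imwrite("pics/w8.png",a);print(s["eef_pos"],s["joints"])
go([447,-343,231],yaw=180)
E
```

```text
time_s: 11.75
eef_pos: [557.5, -79.4, 228.9]
ee_rot: [-0.0, -0.022, 1.0, 0.0]
force: [-0.1, 0.3, -0.3]
grip_width: 0.705
grip_force: 0.0
time_s: 12.55
eef_pos: [560.3, -128.0, 229.4]
ee_rot: [0.0, -0.023, 1.0, -0.0]
force: [1.0, 0.6, 0.9]
grip_width: 0.706
grip_force: 0.0
[ 560.29575129 -127.99995043  229.36250092] [-4.28361277e-01  4.24590769e-01  1.34456326e+00  4.73701336e-06
  1.37237526e+00 -2.04421554e+00]
t 12.6 shift [ 4.532 -8.596 -0.067] turn [0.    0.    0.322] | shift in current axes [ 4.913 -8.384 -0.068]
```

```bash
python3 -m crank '[[[0.6,-1,0,0,0,0,60],[0.6,-1,0,0,0,0,60],[0.6,-1,0,0,0,0,60],[0.6,-1,0,0,0,0,60],[0.6,-1,0,0,0,0,60],[0.6,-1,0,0,0,0,60],[0.6,-1,0,0,0,0,60],[0.6,-1,0,0,0,0,60]]]'
python3 -m crank '[[[0.1,-0.4,0,0,0,0,60],[0,0,0,0,0,0,60],[0,0,0,0,0,0,60],[0,0,0,0,0,0,60],[0,0,0,0,0,0,60],[0,0,0,0,0,0,60],[0,0,0,0,0,0,60],[0,0,0,0,0,0,60]]]' >/dev/null
python3 - <<'E'
from h import *
np.set_printoptions(precision=1,suppress=True)
s=sense();T=wT(s);np.save("w9.npy",T);a=capture("wrist");cv2.imwrite("pics/w9.png",a);print(s["eef_pos"])
hsv=cv2.cvtColor(a,cv2.COLOR_BGR2HSV)
m=((hsv[...,1]<45)&(hsv[...,2]>120)).astype(np.uint8)
n,l,st,c=cv2.connectedComponentsWithStats(m)
for i in range(1,n):
    if st[i,4]>150:
        cn=cv2.findContours((l==i).astype(np.uint8),0,2)[0][0];r=cv2.minAreaRect(cn);print(st[i],c[i],at("wrist",*c[i],34,T),r,cv2.boxPoints(r).tolist())
g=cv2.imread("pics/w8.png");hsv=cv2.cvtColor(g,cv2.COLOR_BGR2HSV);T8=np.load("w8.npy")
for nm,m in(("blue",(hsv[...,0]>100)&(hsv[...,0]<130)&(hsv[...,1]>120)),("grey",(hsv[...,1]<50)&(hsv[...,2]>105)),("dark",(hsv[...,1]<60)&(hsv[...,2]>40)&(hsv[...,2]<100))):
    n,l,st,c=cv2.connectedComponentsWithStats(m.astype(np.uint8))
    for i in range(1,n):
        if st[i,4]>60 and st[i,1]<330: print(nm,st[i],c[i],cv2.minAreaRect(cv2.findContours((l==i).astype(np.uint8),0,2)[0][0]))
E
```

```text
time_s: 13.4
eef_pos: [448.6, -334.5, 229.4]
ee_rot: [0.0, -0.022, 1.0, -0.0]
force: [0.4, -0.3, 0.0]
grip_width: 0.704
grip_force: 0.0
[ 447.3 -343.5  229.3]
[ 272   66   58   88 2934] [300.9 109.5] [ 357.7 -365.3   34. ] ((301.229248046875, 109.57960510253906), (79.79663848876953, 39.72901916503906), 73.61045837402344) [[270.9139709472656, 76.90763092041016], [309.0285949707031, 65.69744110107422], [331.5445251464844, 142.2515869140625], [293.4299011230469, 153.46176147460938]]
[ 282  227   72   45 2078] [317.7 249.4] [ 487.6 -345.2   34. ] ((317.4242858886719, 249.53662109375), (32.959007263183594, 67.1009521484375), 78.2317123413086) [[281.2179870605469, 240.24627685546875], [346.9084777832031, 226.5607452392578], [353.6305847167969, 258.82696533203125], [287.9400939941406, 272.51251220703125]]
[268 375  28  26 319] [281.8 386.3] [ 651.3 -378.8   34. ] ((280.4507751464844, 387.958984375), (18.053199768066406, 26.503637313842773), 39.80556869506836) [[265.0327453613281, 392.3606262207031], [281.9999694824219, 371.9999694824219], [295.8688049316406, 383.5573425292969], [278.9015808
[... 1612 characters left out ...]
46 5289] [554.  235.3] ((570.0809326171875, 240.9739990234375), (96.55632019042969, 143.92213439941406), 8.746162414550781)
dark [ 271  206   82   91 3289] [310.9 242.3] ((310.33795166015625, 253.78578186035156), (65.70087432861328, 82.56779479980469), 15.018359184265137)
dark [608 233  17  26 133] [616. 245.] ((616.5499877929688, 245.8500213623047), (13.597793579101562, 26.56313133239746), 18.434946060180664)
dark [206 292  37  57 674] [224.7 316.8] ((223.14683532714844, 318.01214599609375), (20.259689331054688, 61.386505126953125), 18.758649826049805)
dark [400 292  37  58 686] [417.8 317. ] ((419.2176513671875, 318.0248107910156), (61.74669647216797, 19.98647689819336), 70.94229125976562)
```

```bash
python3 - <<'E'
from h import *
np.set_printoptions(precision=1,suppress=True)
T8=np.load("w8.npy");T9=np.load("w9.npy")
print("foot",tri(ray("top",443.5,271.75),ray("wrist",317.6,249.5,T9)))
print([at("wrist",u,v,34,T9) for u,v in((284.6,256.4),(350.3,242.7))])
g=cv2.imread("pics/w8.png");hsv=cv2.cvtColor(g,cv2.COLOR_BGR2HSV)
m=(hsv[...,1]<50)&(hsv[...,2]>105);l=cv2.connectedComponents(m.astype(np.uint8))[1];m=l==l[251,316]
for v in range(234,270,2):
    u=np.where(m[v,280:360])[0]+280
    if len(u): print(v,u.min(),u.max(),at("wrist",u.mean(),v,70,T8)[:2])
print("tip tri",tri(ray("top",369.9,237.5),ray("wrist",321,237.5,T8)))
m=(hsv[...,0]>100)&(hsv[...,0]<130)&(hsv[...,1]>120);m[:,:280]=0;m[:,340:]=0
for lo,hi in((0,90),(90,140),(140,255)): 
    c=cv2.findContours((m&(hsv[...,2]>=lo)&(hsv[...,2]<hi)).astype(np.uint8),0,2)[0]
    if c:
        r=cv2.minAreaRect(max(c,key=len));print(lo,r,[at("wrist",*p,86,T8)[:2] for p in cv2.boxPoints(r)])
go([487.6,-345.2,60],yaw=104.4)
E
```

```text
foot (array([ 485.2, -345.2,   40.6]), [np.float64(0.27770526991624944), np.float64(0.277705269916128)])
[array([ 496.4, -377.9,   34. ]), array([ 479.2, -313.4,   34. ])]
236 318 322 [ 575.9 -128.3]
238 317 324 [ 577.7 -127.8]
240 317 323 [ 579.6 -128.2]
242 316 323 [ 581.4 -128.6]
244 316 322 [ 583.3 -128.9]
246 315 321 [ 585.2 -129.7]
248 314 321 [ 587.1 -130.1]
250 314 320 [ 588.9 -130.4]
252 313 320 [ 590.8 -130.8]
254 313 319 [ 592.7 -131.2]
256 312 318 [ 594.6 -132. ]
258 311 318 [ 596.6 -132.4]
260 311 317 [ 598.5 -132.7]
262 310 316 [ 600.4 -133.6]
264 310 316 [ 602.3 -133.5]
266 310 316 [ 604.2 -133.4]
tip tri (array([ 567.6, -127.8,  101.6]), [np.float64(0.040995348361802006), np.float64(0.04099534836192654)])
0 ((309.92132568359375, 270.67413330078125), (38.52592849731445, 47.970027923583984), 12.994616508483887) [array([ 621. , -156.1]), array([ 578. , -147.8]), array([ 584.3, -116.1]), array([ 627.9, -123.2])]
90 ((307.7941589355469, 284.8235168457031), (37.35048294067383, 23.525955200195312), 14.03624439239502) [array([ 622.9, -155.1]), array([ 601.4, -150.6]), array([ 608.3, -119.4]), array([ 630.2, -123.3])]
t 14.25 shift [-0.5  1.5  6.8] turn [ 0.  -0.   9.8] | shift in current axes [-1.6 -0.1  6.8]
```

The foot's centre is at (487.6,-345.2) with its hole heading at 104.4°. The pin tip is at about (574.5,-127.7) with a heading of -13.2°. Now I turn and go down onto the foot.

```bash
python3 -m crank '[[[0,0,0.5,0,0,1,60],[0,0,0.5,0,0,1,60],[0,0,0.5,0,0,1,60],[0,0,0.5,0,0,1,60],[0,0,0.5,0,0,1,60],[0,0,0.5,0,0,1,60],[0,0,0.5,0,0,1,60],[0,0,0,0,0,1,60]]]' >/dev/null
python3 -m crank '[[[0,0,0,0,0,1,60],[0,0,0,0,0,0.8,60],[-0.25,0.75,0,0,0,0,60],[-0.25,0.75,0,0,0,0,60],[0,0,0.5,0,0,0,60],[0,0,1,0,0,0,60],[0,0,1,0,0,0,60],[0,0,0.5,0,0,0,60]]]'
python3 -c "
from h import *
go([487.6,-345.2,3],yaw=104.4);s=sense();T=wT(s);a=capture('wrist');cv2.imwrite('pics/w10.png',a)
hsv=cv2.cvtColor(a,cv2.COLOR_BGR2HSV);m=((hsv[...,1]<45)&(hsv[...,2]>120)).astype(np.uint8);m[:, :230]=0;m[:,410:]=0
for c in cv2.findContours(m,0,2)[0]:
    if cv2.contourArea(c)>200: r=cv2.minAreaRect(c);print(r,[at('wrist',*p,34,T)[:2].round(1).tolist() for p in cv2.boxPoints(r)])
"
```

```text
time_s: 15.85
eef_pos: [485.3, -345.7, 64.1]
ee_rot: [-0.002, 0.615, 0.789, 0.0]
force: [0.2, 0.3, 0.1]
grip_width: 0.702
grip_force: 0.0
t 15.85 shift [-0.003  0.094  2.446] turn [-0.014 -0.024 -0.032] | shift in current axes [-0.01   0.099  2.446]
((327.0, 276.0), (118.0, 68.0), 90.0) [[463.5, -317.3], [496.0, -309.1], [514.1, -372.6], [478.1, -381.7]]
((326.0, 210.0), (8.0, 32.0), 90.0) [[470.4, -309.9], [485.5, -306.1], [486.5, -309.9], [471.3, -313.8]]
```

```bash
python3 -m crank '[[[0,0.1,0.8,0,0,0,60],[0,0,0.9,0,0,0,60],[0,0,0.5,0,0,0,60],[0,0,0.2,0,0,0,60],[0,0,0,0,0,0,35],[0,0,0,0,0,0,0],[0,0,0,0,0,0,0],[0,0,0,0,0,0,0]]]' 80
python3 -m crank '[[[0,0,0,0,0,0,0],[0,0,0,0,0,0,0],[0,0,-0.4,0,0,0,0],[0,0,-0.8,0,0,0,0],[0,0,-1,0,0,0,0],[0,0,-1,0,0,0,0],[0,0,-1,0,0,0,0],[0,0,-1,0,0,0,0]]]'
```

```text
time_s: 16.7
eef_pos: [489.6, -346.5, 8.1]
ee_rot: [0.001, 0.615, 0.789, -0.0]
force: [-0.6, -0.3, 5.8]
grip_width: 0.383
grip_force: 80.4
time_s: 17.5
eef_pos: [488.9, -345.8, 138.3]
ee_rot: [-0.0, 0.615, 0.789, 0.0]
force: [0.5, -0.4, -0.5]
grip_width: 0.383
grip_force: 79.5
```

The foot is held (opening 33 mm). Now I turn toward the gauge heading.

```bash
python3 -m crank '[[[0,0,-0.3,0,0,1,0],[0,0,-0.3,0,0,1,0],[0,0,0,0,0,1,0],[0,0,0,0,0,1,0],[0,0,0,0,0,1,0],[0,0,0,0,0,1,0],[0,0,0,0,0,1,0],[0,0,0,0,0,1,0]]]' >/dev/null
python3 -m crank '[[[0,0,0,0,0,1,0],[0,0,0,0,0,1,0],[0,0,0,0,0,1,0],[0,0,0,0,0,1,0],[0,0,0,0,0,1,0],[0,0,0,0,0,1,0],[0,0,0,0,0,0.7,0],[0,0,0,0,0,0,0]]]'
python3 - <<'E'
from h import *
np.set_printoptions(precision=1,suppress=True)
go([517.1,-114.2,150],yaw=-13.2)
s=sense();a=capture("wrist");cv2.imwrite("pics/w11.png",a);T=wT(s)
hsv=cv2.cvtColor(a,cv2.COLOR_BGR2HSV);m=((hsv[...,1]<45)&(hsv[...,2]>120)).astype(np.uint8)
zt=s["eef_pos"][2]+26
for c in cv2.findContours(m,0,2)[0]:
    if cv2.contourArea(c)>200:
        r=cv2.minAreaRect(c);print(r,[(Rt(s).T@(at('wrist',*p,zt,T)-s["eef_pos"])).tolist() for p in cv2.boxPoints(r)])
E
```

```text
time_s: 19.1
eef_pos: [488.9, -345.9, 152.2]
ee_rot: [-0.0, 0.993, -0.117, -0.0]
force: [0.8, 0.4, -0.6]
grip_width: 0.386
grip_force: 79.6
t 19.1 shift [-1.  -9.3  0.1] turn [-0.  0. -0.] | shift in current axes [-1.1 -9.3  0.1]
((323.66119384765625, 329.7872009277344), (159.34608459472656, 98.4567642211914), 87.84703826904297) [[33.78422261634106, -17.21042538590192, -26.00129452465407], [35.0817061942752, 16.356192280596677, -26.002846499553836], [-31.20149721915249, 21.26704039268225, -25.999040371761772], [-32.946422890454755, -17.612215409684552, -25.997228075090447]]
((326.0, 238.0), (14.0, 34.0), 90.0) [[41.237156092902424, -4.306324696985361, -26.002313089701662], [41.22502791322805, 7.104740876198113, -26.00281318976699], [36.28158451111778, 7.186897952601803, -26.002516857211678], [36.293926641165704, -4.360832994574857, -26.002010771833262]]
```

```bash
python3 -m crank '[[[-0.15,-1,0,0,0,0,0],[-0.15,-1,0,0,0,0,0],[-0.15,-1,0,0,0,0,0],[-0.15,-1,0,0,0,0,0],[-0.15,-1,0,0,0,0,0],[-0.15,-1,0,0,0,0,0],[-0.15,-1,0,0,0,0,0],[0,-1,0,0,0,0,0]]]' >/dev/null
python3 -m crank '[[[0,-1,0,0,0,0,0],[0,-0.4,0,0,0,0,0],[0,0,0.5,0,0,0,0],[0,0,1,0,0,0,0],[0,0,1,0,0,0,0],[0,0,0.7,0,0,0,0],[0,0,0.3,0,0,0,0],[0,0,0,0,0,0,0]]]'
python3 - <<'E'
from h import *
np.set_printoptions(precision=1,suppress=True)
go([517.1,-114.2,61],yaw=-13.2)
s=sense();a=capture("wrist");cv2.imwrite("pics/w12.png",a);np.save("w12.npy",wT(s));T=wT(s)
hsv=cv2.cvtColor(a,cv2.COLOR_BGR2HSV)
for nm,m in (("grey",(hsv[...,1]<50)&(hsv[...,2]>105)),("blue",(hsv[...,0]>100)&(hsv[...,0]<130)&(hsv[...,1]>120))):
  for c in cv2.findContours(m.astype(np.uint8),0,2)[0]:
    if cv2.contourArea(c)>100:
        r=cv2.minAreaRect(c);print(nm,r,[(Rt(s).T@(at('wrist',*p,70 if nm=="grey" else 86,T)-s["eef_pos"])).tolist()[:2] for p in cv2.boxPoints(r)])
E
```

```text
time_s: 20.75
eef_pos: [517.5, -111.9, 63.2]
ee_rot: [-0.0, 0.993, -0.117, -0.001]
force: [0.6, -0.4, -1.2]
grip_width: 0.38
grip_force: 79.8
t 20.75 shift [0.  0.1 0.1] turn [-0.  0. -0.] | shift in current axes [0.  0.1 0.1]
grey ((321.0, 330.0), (158.0, 98.0), 90.0) [[27.530690223931664, -19.793467040285016], [27.4917202279269, 19.17742004637127], [-49.543250988156394, 22.169144898065838], [-49.49981528799329, -22.981063542973644]]
grey ((325.0, 237.5), (15.0, 40.0), 90.0) [[36.19686771634357, -6.545752202228894], [36.181178990001236, 9.076531342049185], [30.013578175010082, 9.189854537890563], [30.02942161222605, -6.634362195142287]]
grey ((325.9999694824219, 126.99998474121094), (17.999996185302734, 87.99998474121094), 0.0) [[58.996767682057175, -1.7554129950677813], [89.22953532120053, -1.618013513785089], [89.22309344818879, 4.630575356423624], [58.98996997657501, 4.9386159573735116]]
blue ((328.0, 46.5), (93.0, 114.0), 90.0) [[109.5587981539699, -14.592689069981418], [109.52456625769365, 18.236697817320007], [84.5936702177313, 19.510981167118896], [84.62983802259335, -15.64468083760219]]
```

```bash
python3 -m crank '[[[0,0.065,0.09,0,0,0,0],[0,0,0,0,0,0,0],[0.4,0,0,0,0,0,0],[0.3,0,0,0,0,0,0],[0.3,0,0,0,0,0,0],[0.2,0,0,0,0,0,0],[0.1,0,0,0,0,0,0],[0,0,0,0,0,0,0]]]'
python3 -c "
from h import *
go(np.array([517.1,-114.2,61])+50.5*np.array([.9736,-.2284,0]),yaw=-13.2)"
```

```text
time_s: 21.6
eef_pos: [549.6, -120.5, 62.0]
ee_rot: [-0.0, 0.993, -0.117, -0.0]
force: [0.8, -0.1, -2.6]
grip_width: 0.379
grip_force: 79.8
t 21.6 shift [0.699 0.052 0.038] turn [-0.     0.001 -0.031] | shift in current axes [0.699 0.049 0.038]
```

```bash
python3 -m crank '[[[0.2,0,0.04,0,0,0,0],[0.2,0,0,0,0,0,0],[0.2,0,0,0,0,0,0],[0.1,0,0,0,0,0,0],[0,0,0,0,0,0,0],[0,0,0,0,0,0,0],[0,0,0,0,0,0,0],[0,0,0,0,0,0,0]]]'
python3 - <<'E'
from h import *
np.set_printoptions(precision=1,suppress=True)
s=sense();a=capture("wrist");cv2.imwrite("pics/w13.png",a);T=wT(s);print(s["wrist_torque"])
hsv=cv2.cvtColor(a,cv2.COLOR_BGR2HSV)
for nm,m,z in (("grey",(hsv[...,1]<50)&(hsv[...,2]>105),s["eef_pos"][2]+26),("blue",(hsv[...,0]>100)&(hsv[...,0]<130)&(hsv[...,1]>120)&(hsv[...,2]>=90),86)):
  for c in cv2.findContours(m.astype(np.uint8),0,2)[0]:
    if cv2.contourArea(c)>60:
        r=cv2.minAreaRect(c);print(nm,r,[(Rt(s).T@(at('wrist',*p,z,T)-s["eef_pos"])).tolist()[:2] for p in cv2.boxPoints(r)])
E
```

```text
time_s: 22.4
eef_pos: [566.4, -124.5, 61.1]
ee_rot: [0.0, 0.993, -0.117, -0.0]
force: [0.1, 0.2, -0.8]
grip_width: 0.378
grip_force: 79.8
[ 0.1 -0.  -0.1]
grey ((5.0, 384.5), (9.0, 10.0), 90.0) [[-18.101693907269894, -123.58623171639293], [-18.106229784607493, -119.7480088704345], [-22.25067072943041, -120.80137994080802], [-22.246067509410974, -124.67328969821511]]
grey ((320.9999694824219, 330.0), (97.99998474121094, 157.99996948242188), -0.0) [[-31.850951525248252, -19.72872939177964], [34.15237732623848, -17.015240281462425], [34.11585045164001, 16.441103382830683], [-31.897609584093992, 18.987353068901925]]
grey ((341.0, 237.5), (11.0, 8.0), 90.0) [[40.8773971605194, 5.095536499433016], [40.874493913188395, 7.782826948906114], [36.99368601880372, 7.853631640176518], [36.99663459042724, 5.1410973208256605]]
grey ((318.1017761230469, 238.47348022460938), (28.204055786132812, 13.835952758789062), 3.814074993133545) [[36.49623508561714, -6.201280577182855], [41.36648078978133, -5.817288847309286], [40.701045992578834, 3.629995605434981], [35.815028557740966, 3.35706861349536]]
blue ((324.0, 195.5), (67.0, 98.0), 90.0) [[63.90037218148124, -14.972774482558275], [63.86772808974964, 16.393079790593188], [41.61031788814251, 17.305876286512426], [41.64606086995487, -15.833393752934407]]
```

The mouth is about 7 mm from the post, so it's roughly 25 mm onto the pin with no resistance: this end has the hole. I go 3 mm further, dwell, then draw off.

```bash
python3 -m crank '[[[0.13,0,0,0,0,0,0],[0,0,0,0,0,0,0],[0,0,0,0,0,0,0],[0,0,0,0,0,0,0],[0,0,0,0,0,0,0],[0,0,0,0,0,0,0],[-0.2,0,0,0,0,0,0],[-0.3,0,0,0,0,0,0]]]'
python3 -m crank '[[[-0.4,0,0,0,0,0,0],[-0.5,0,0,0,0,0,0],[-0.6,0,0,0,0,0,0],[-0.5,0,0,0,0,0,0],[-0.2,0,0,0,0,0,0],[0,0,-1,0,0,0,0],[0,0,-1,0,0,0,0],[0,0,-1,0,0,0,0]]]'
python3 -m crank '[[[0,0,-1,0,0,0,0],[0,0,-1,0,0,0,0],[0,0,-1,0,0,0,0],[0,0,-1,0,0,0,0],[0,0,-1,0,0,0,0],[0,0,-1,0,0,0,0],[0,0,-1,0,0,0,0],[0,0,0,0,0,0,0]]]'
python3 -c "
from h import *
print(sense()['joints'])"
```

```text
time_s: 23.25
eef_pos: [557.1, -122.3, 61.0]
ee_rot: [0.0, 0.993, -0.117, -0.0]
force: [-0.2, 0.4, -1.0]
grip_width: 0.387
grip_force: 79.8
time_s: 24.05
eef_pos: [503.8, -109.6, 137.1]
ee_rot: [-0.0, 0.993, -0.117, 0.0]
force: [0.6, -0.0, -2.2]
grip_width: 0.383
grip_force: 79.7
time_s: 24.85
eef_pos: [504.7, -109.9, 314.1]
ee_rot: [0.001, 0.993, -0.117, 0.003]
force: [-0.4, -0.1, -2.1]
grip_width: 0.381
grip_force: 79.8
[-4.41574196e-01  2.45086892e-01  1.37291600e+00 -9.42888626e-06
  1.51743533e+00  1.36397055e+00]
```

It's drawn off. Now I raise it and tilt the tool so that the hole points up.

```bash
python3 -m crank '[[[0,0,-1,0,0,0,0],[0,0,-1,0,0,0,0],[0,0,-0.6,0,0,0,0],[0.8,0,0,0,0.7,0,0],[1,0,0,0,1,0,0],[1,0,0,0,1,0,0],[1,0,0,0,1,0,0],[1,0,0,0,1,0,0]]]'
python3 -m crank '[[[1,0,0,0,1,0,0],[1,0,0,0,1,0,0],[1,0,0,0,1,0,0],[1,0,0,0,1,0,0],[0.9,0,0,0,1,0,0],[0.5,0,0,0,0.9,0,0],[0,0,0,0,0.5,0,0],[0,0,0,0,0,0,0]]]'
python3 -c "
from h import *
s=sense();print(s['joints'].round(2),Rt(s).round(3))"
```

```text
time_s: 25.65
eef_pos: [615.4, -136.3, 404.8]
ee_rot: [0.038, 0.94, -0.111, 0.322]
force: [0.5, 0.0, -1.6]
grip_width: 0.381
grip_force: 79.8
time_s: 26.45
eef_pos: [685.8, -144.7, 494.7]
ee_rot: [0.062, 0.77, -0.08, 0.631]
force: [0.8, 0.2, -1.6]
grip_width: 0.382
grip_force: 79.9
[-0.47  0.11  1.6   1.32  0.27  0.21] [[ 0.192 -0.201  0.96 ]
 [-0.046 -0.979 -0.196]
 [ 0.98  -0.006 -0.197]]
```

```bash
python3 -m crank '[[[0.6,0,0,0,0.4,0,0],[0.6,0,0,0,0.4,0,0],[0.6,0,0,0,0.3,0,0],[0,0,0,0,0.3,0,0],[0,0,0,0,0,0,0],[0,0,0,0,0,0,0],[0,0,0,0,0,0,0],[0,0,0,0,0,0,0]]]'
python3 - <<'E'
from h import *
s=sense();print(s['joints'].round(2),Rt(s).round(3))
a=capture("wrist");cv2.imwrite("pics/w14.png",a)
hsv=cv2.cvtColor(a,cv2.COLOR_BGR2HSV);m=((hsv[...,1]<45)&(hsv[...,2]>120)).astype(np.uint8)
for c in cv2.findContours(m,0,2)[0]:
    if cv2.contourArea(c)>1000: print(cv2.minAreaRect(c))
E
```

```text
time_s: 27.25
eef_pos: [692.1, -145.9, 542.2]
ee_rot: [0.07, 0.703, -0.073, 0.704]
force: [-0.1, 0.1, -1.2]
grip_width: 0.382
grip_force: 80.0
[-0.47  0.11  1.6   2.05  0.3  -0.49] [[-0.001 -0.2    0.98 ]
 [-0.004 -0.98  -0.2  ]
 [ 1.    -0.005 -0.   ]]
((301.49993896484375, 167.99996948242188), (602.9998779296875, 335.99993896484375), 0.0)
```

```bash
python3 -m crank '[[[0,0,0,0,0,0,0],[0,0,0,0,0,0,0],[0,0,0,0,0,0,0],[0,0,0,0,0,0,0],[0,0,0,0,0,0,0],[0,0,0,0,0,0,0],[0,0,0,0,0,0,0],[0,0,0,0,0,0,0]]]'
python3 - <<'E'
from h import *
a=capture("wrist");b=cv2.imread("pics/w13.png")
t=cv2.Canny(b,60,150)
g=lambda i:cv2.Canny(cv2.cvtColor(i,cv2.COLOR_BGR2GRAY),40,120)[245:410,265:380].astype(np.float32)
x,y=g(a),cv2.dilate(g(b),np.ones((3,3)));print("edge overlap",(x*y>0).sum()/(x>0).sum(),(x>0).sum(),(g(b)>0).sum())
s=sense();print(abs(s["dq"]).max(),Rt(s)[:,0])
E
```

```text
time_s: 28.1
eef_pos: [692.1, -146.0, 542.2]
ee_rot: [0.07, 0.703, -0.073, 0.704]
force: [-0.5, -0.1, -1.6]
grip_width: 0.383
grip_force: 80.0
edge overlap 0.9874213836477987 954 1134
0.001209059105800433 [-0.00166117 -0.00443644  0.99998878]
```

The foot looks the same in the grip as it did on the pin (99% edge overlap), and the arm is still. I hand in.

```bash
python3 -c "
from rig import *
print(finish_job())"
```

```text
the job is handed in; nothing more can be done
None
```

I handed the job in at about 28 s, and no verdict came back: the pane stands home in the block within 0.5 mm of mid-slot; the foot slid about 27 mm onto the 32 mm pin without resistance, was drawn off, and is held still with its hole straight up, about 54 cm above the bench.

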